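# Lift the thumb latch and open the fish-food bay

### The job

Open the gated bay of the fish-food organiser: press the red thumb plate down until the latch bar is lifted fully clear of its brass catch, then, keeping it lifted, swing the gate out towards the robot until it stands about square to the organiser's front, and let go so that the bar drops back and the gate stays open. Work gently by feel: how high the catch stands is not known, and the bar must be neither rammed up against the top of the catch nor dragged against its lip. Leave the tin, the feeding ring, the spoon and the test tube in its holder where they are.

Things in the scene. Friction and masses are not known exactly. Their poses are not given: they have to be found in the camera images.
- organiser: clear acrylic organiser, white base and posts, fixed, 130 mm deep (x 0 to 130), 120 mm high. Origin: on the counter, mid-front of its gated bay; own x points from the front into the bay, y along the front, z up. The open-topped bay spans y -125 to 130 mm; on its +y side (y 130 to 230) is a compartment under a clip-on blue lid, to be left alone.
- gate (a joint): angle of the clear, white-framed gate on the bay's front (215 mm wide, 8 mm thick, 8 to 118 mm above the counter); 0 = shut, grows as it swings out to the organiser's own -x, stop at 1.75 rad. Vertical hinge at its +y edge: seen from above it opens clockwise. Light friction (0.04 N m) holds it where it is left.
- gate_hinge (a point): point on the gate's vertical hinge axis, 118 mm above the counter, at (0, 115, 118) mm in the organiser's frame.
- latch (a joint): angle of the see-saw latch on the gate's front face; 0 = bar level in the catch; grows as the thumb plate goes down and the bar's end goes up; stop at 0.50 rad. It falls back to 0 by its own weight (about 0.5 N on the plate lifts it). Its pivot is a level pin square to the gate, 150 mm from the hinge axis, 95 mm above the counter.
- thumb_plate (a point): centre of the red thumb plate's top face, 100 mm above the counter at rest, 25 mm in front of the gate's face, 82 mm from the hinge axis along the gate, 68 mm from the latch pivot, on the hinge side of it. The plate is 44 mm long along the gate; the gate's top edge is 18 mm above it.
- plate_lip (a point): middle of the top edge of the red lip, 12 mm high and 5 mm thick, that closes the thumb plate's outer edge. Between lip and gate face is a 48 mm wide trough, open above and at both ends: shut fingertips pointing down fit in, press the plate down and pull the gate open by the lip.
- latch_bar: steel latch bar, 8 mm thick, 10 mm high, with a dark weight on it, on the other side of the pivot from the plate; its end, 90 mm from the pivot, lies in the catch. Origin on the pivot axis; own y points along the bar from its end to the thumb plate, z up.
- bar_end (a point): centre of the part of the bar that lies in the catch, 79 mm from the pivot. It must rise 6 to 30 mm (hidden, differs each time) to clear the catch's lip; about 2.5 mm above that it meets the catch's roof, the rigid stop to feel for. Held so, the bar passes between lip and roof and is out once the gate has turned 0.2 rad.
- keeper: dark steel plate on the white post beside the gate's free edge, 110 mm high, origin on the post's face, at (0, -114, 75) mm in the organiser's frame. It carries the brass catch: a front lip 7 mm thick and a roof above, set by hand at a height that is not measured. The bar may bear on the catch lightly only (limit 12 N, that is 16 N pressed on the plate).
- flake_tin: capped green flake tin, 65 mm diameter, 86 mm high, standing in the bay; origin at the centre of its underside. Leave alone.
- feeding_ring: yellow plastic feeding ring, 84 mm across, 10 mm high, lying on the counter to the organiser's +y side; origin at the centre of its underside. Leave alone.
- spoon: silver spoon, 150 mm long, lying on the counter to the organiser's +y side. Leave alone.
- tube_holder: small white holder 60 x 50 x 60 mm with a slim glass test tube, 110 mm high in all, standing on the counter to the organiser's -y side; origin at the centre of its underside. Leave alone.

How it is judged:
By the outcome, as a careful person would: the job done as asked, in the order asked, and still so for the second after the job is handed in, with the robot touching nothing.
It also fails if it takes over 42 s, if anything falls off the work surface, if the arm or the gripper's body presses on something with over 40 N, if the wrist force passes 120 N, or if a joint passes its speed limit or range.

### The arm

A 6-joint arm with a two-finger parallel gripper is mounted at the origin on the work surface. World frame = base frame: x ahead of the robot, y to its left, z up, the work surface at z = 0. Lengths are in m, angles in rad, forces in N, time in s.
With the tool pointing down it reaches from about 0.375 to 0.9 m from the base axis. Payload 3.1 kg.
Tool frame: the origin (TCP) lies midway between the tips of the shut fingers; the grasp point (between the pads) lies 19 mm behind it; z points along the fingers, x is the direction in which the jaws open and shut, and the axes are right-handed (so a half turn about z gives the same grasp; the last joint's range is limited). The gripper opens to 87 mm and grips with 3 to 60 N. Pads are 19 mm wide; open, the fingers measure 117 mm over their backs; the gripper's body (75 mm by 190 mm) begins 51 mm behind the grasp point.
Start: joints at [1.004, 0.527, 1.433, -0, 1.181, -0.178], TCP at [0.236, 0.579, 0.223] pointing down, gripper open.
Joint ranges: [-3.08, 3.08], [-0.75, 2.2], [0.22, 2.44], [-1.43, 4.57], [0, 2.65], [-2.85, 2.85]. Speed limits (rad/s): [2.79, 2.79, 3.14, 3.14, 3.14, 3.14].

### API

Orientations are given as a unit quaternion [x, y, z, w].
In Python, from rig import * gives the robot as it stands.
- The arm moves only by the tool drive_tool, never from a script. Its argument "plan" is a list of rows, each an object with "offset": the shift along the tool's x, y, z in cm, a list of three; "delta_rot": the turn, a rotation vector about the tool's x, y, z in degrees, a list of three; "jaw": the finger opening in cm, from 0 to 8.7. In form: [{"offset": [dx, dy, dz], "delta_rot": [wx, wy, wz], "jaw": jaw}, ...]. A call has exactly 8 rows; each row is the pose to reach, as a shift and turn from the pose commanded when the call began, along the tool's axes at that moment; what a row does not reach only later rows make up. A row lasts 1/12 s, in which the tool goes at most 41.7 mm and 7.16 degrees, less where a joint would pass 70% of its speed; a pose out of reach is approached as far as the arm can. A call with a gripper value outside its range is refused whole. The fingers move at their own pace and stop on an object; "squeeze" is the grip in N (left out, the last holds). Time passes only in rows, so rows that repeat a pose let the fingers close, or fill a call up. It gives the time, the measured TCP pose, the force and the opening at its end, in the units of the state.
- get_obs(): the state, without advancing time (a new reading comes with each control period).
- camera(name): name is "scene" or "top"; returns the picture (400x640x3 uint8, red, green, blue); there is no depth.
- calibration(name): a dict with "K" (3x3 intrinsics, pixels), "pose" (4x4, takes a point from camera to world coordinates). Camera axes: x right, y down, z forward; pixel columns grow to the right and rows downward; lengths in m; the calibration is good to about 2 mm. A picture is of the moment at which its call begins. calibration takes no time and is no camera call.
- hand_in(): hands the job in, once; it reports no verdict.
The state is a dict: "time": time; "q": joint angles; "joint_velocities": joint speeds; "joint_torque": joint torques, N m; "position": TCP position; "tool_rot": TCP orientation; "ft_force": force on the tool from outside, world axes, zero at the start; "moment": the same for the moment, N m; "grip_width": finger opening in m.
Only numpy, scipy, OpenCV 4.12 (cv2) and the standard library are available. Lean on these libraries where they do the work, as an engineer would, in place of code of your own. Each camera call takes 0.05 s, during which the arm holds its last target.

## Working session

There is one attempt and no reset: what is moved stays moved. The work goes in short steps, Python scripts to look and compute and a tool call to move; the robot and the scene stay as the last step left them, time stands still between calls to the robot, and variables do not carry over. Pictures are saved under pics/ and viewed, and the job is handed in when it is done.

Besides the shell and the picture viewer there is one more tool, called as name([rows], argument=value, ...), one row to a line, values as JSON. drive_tool: Moves the arm, as the interface text tells. Its arguments: {"type":"object","properties":{"plan":{"type":"array","items":{"type":"object","properties":{"offset":{"type":"array","items":{"type":"number"}},"delta_rot":{"type":"array","items":{"type":"number"}},"jaw":{"type":"number"}}}},"squeeze":{"type":"number"}},"required":["plan"]}

```bash
mkdir -p pics; ls; python3 - <<'E'
from rig import *
import cv2
o=get_obs(); print({k:o[k] for k in ('time','position','tool_rot','ft_force','grip_width')})
for n in ('scene','top'):
    im=camera(n); cv2.imwrite(f'pics/{n}0.png',im[:,:,::-1]); c=calibration(n); print(n,c)
E
```

```text
pics
{'time': 0.0, 'position': array([0.23590623, 0.57797433, 0.22158677]), 'tool_rot': array([ 8.30100774e-01,  5.57612375e-01, -9.80134388e-04,  4.27833105e-04]), 'ft_force': array([-0.84804339,  0.42181778,  0.00469839]), 'grip_width': 0.08753309249802492}
scene {'K': array([[382.83997723,   0.        , 319.90310932],
       [  0.        , 382.83997723, 203.20695704],
       [  0.        ,   0.        ,   1.        ]]), 'pose': array([[ 0.76936779,  0.52635037, -0.36197859,  0.88108338],
       [ 0.63870025, -0.62350879,  0.45088666, -0.3219941 ],
       [ 0.01162753, -0.57809349, -0.81588768,  0.74529962],
       [ 0.        ,  0.        ,  0.        ,  1.        ]])}
top {'K': array([[461.60483248,   0.        , 316.07481434],
       [  0.        , 461.60483248, 201.01021227],
       [  0.        ,   0.        ,   1.        ]]), 'pose': array([[ 0.02827111, -0.97316418,  0.22836861,  0.3590587 ],
       [-0.99959779, -0.02803455,  0.00428043,  0.04200353],
       [ 0.00223665, -0.22839778, -0.97356533,  1.08599814],
       [ 0.        ,  0.        ,  0.        ,  1.        ]])}
```

View pics/scene0.png

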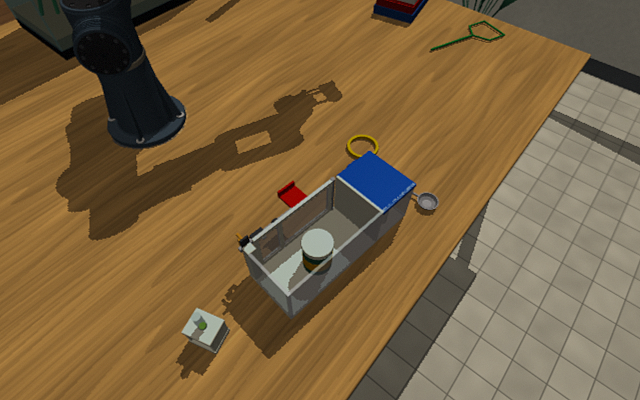

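View pics/top0.png

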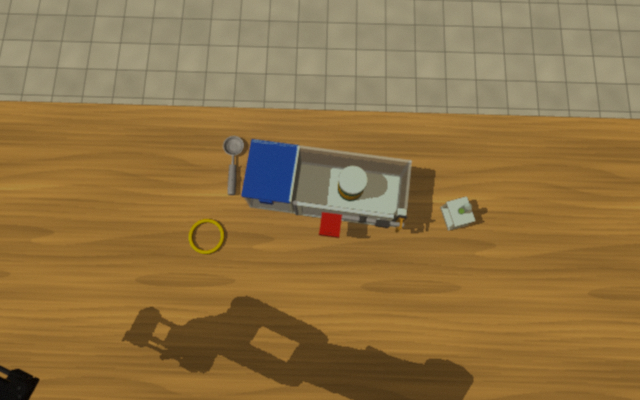

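The organiser is at about (245–410, 140–230) in the top view. The red plate is near (330,225) in top and (292,195) in scene. I'll zoom in on both.

```bash
python3 - <<'E'
import cv2
a=cv2.imread('pics/top0.png')[125:250,225:425]; cv2.imwrite('pics/topz.png',cv2.resize(a,None,fx=4,fy=4,interpolation=cv2.INTER_CUBIC))
a=cv2.imread('pics/scene0.png')[140:320,230:430]; cv2.imwrite('pics/scz.png',cv2.resize(a,None,fx=3.3,fy=3.3,interpolation=cv2.INTER_CUBIC))
E
```

```text
(no output)
```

View pics/topz.png

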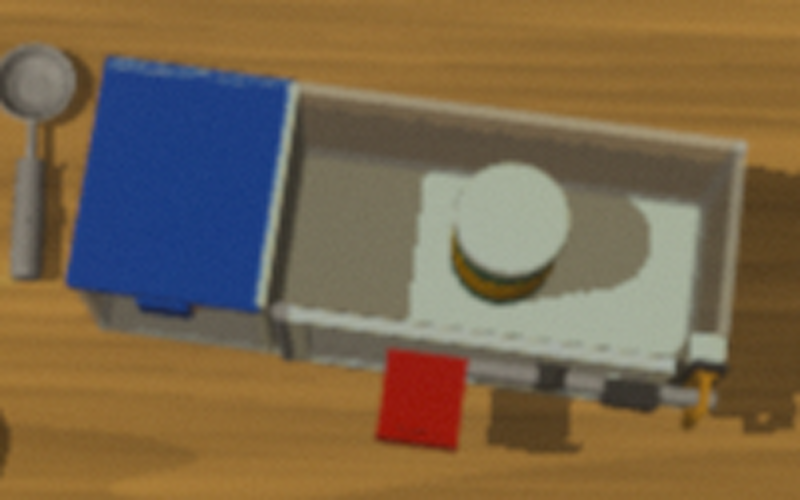

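View pics/scz.png

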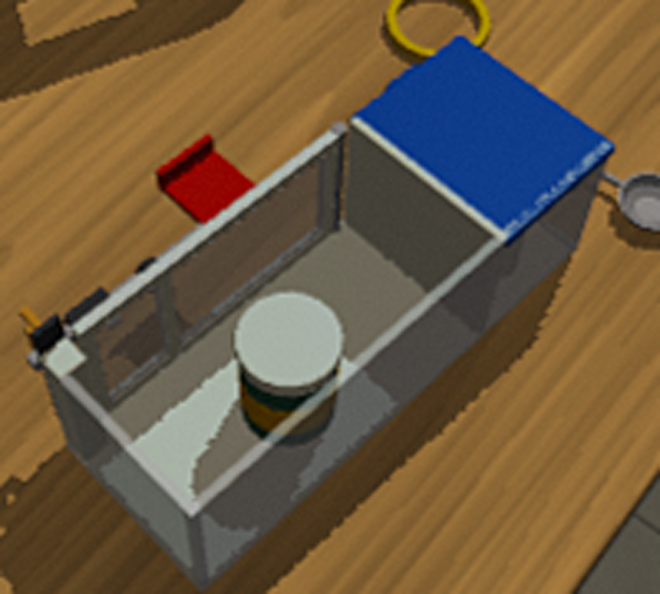

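```bash
cat > h.py <<'E'
import numpy as np, cv2
from rig import *
def ray(n,uv,z):
    c=calibration(n);K=c['K'];T=c['pose']
    d=T[:3,:3]@np.linalg.solve(K,[uv[0],uv[1],1]);o=T[:3,3]
    return o+d*(z-o[2])/d[2]
def tri(uv1,uv2):
    A=[];B=[]
    M=np.zeros((3,3));b=np.zeros(3)
    for n,uv in (('scene',uv1),('top',uv2)):
        c=calibration(n);T=c['pose'];d=T[:3,:3]@np.linalg.solve(c['K'],[*uv,1]);d/=np.linalg.norm(d)
        P=np.eye(3)-np.outer(d,d);M+=P;b+=P@T[:3,3]
    return np.linalg.solve(M,b)
def proj(n,p):
    c=calibration(n);T=c['pose'];q=T[:3,:3].T@(np.asarray(p)-T[:3,3]);q=c['K']@q;return q[:2]/q[2]
E
python3 - <<'E'
from h import *
tz=lambda u,v:(225+(u+.5)/4-.5,125+(v+.5)/4-.5)
sz=lambda u,v:(230+u/3.3-.4,140+v/3.3-.4)
im=cv2.imread('pics/top0.png');sc=cv2.imread('pics/scene0.png')
def mask(i,blue=False):
    b,g,r=[i[:,:,k].astype(int) for k in range(3)]
    m=((b>r+50)&(b>g+50)) if blue else ((r>g+70)&(r>b+70)&(g<45))
    n,l,s,c=cv2.connectedComponentsWithStats(m.astype(np.uint8))
    k=1+np.argmax(s[1:,4]); 
    cn,_=cv2.findContours((l==k).astype(np.uint8),cv2.RETR_EXTERNAL,cv2.CHAIN_APPROX_NONE)
    print(s[k],c[k]); r=cv2.minAreaRect(cn[0]); return cv2.boxPoints(r)
for blue in (0,1):
    box=mask(im,blue)
    for p in box: print(p, ray('top',p,0.12 if blue else .1)[:2], ray('top',p,.112)[:2])
print('man lid')
for p in [(107,57),(292,80),(260,308),(67,287)]: print(ray('top',tz(*p),.12)[:2])
print('man red')
for p in [(387,350),(467,358)]: print(ray('top',tz(*p),.10)[:2])
for p in [(457,450),(377,440)]: print(ray('top',tz(*p),.112)[:2])
print('tri', tri(sz(68,357),tz(708,345)), tri(sz(195,508),tz(745,145)))
print('lip tri', tri(sz(160,176),tz(457,448)),tri(sz(209,138),tz(378,438)))
print('hinge', tri(sz(340,130),tz(280,310)))
E
```

```text
[320 213  21  24 428] [330.07009346 224.45794393]
[319.2     234.40001] [0.51657503 0.03750711] [0.51465799 0.03756184]
[321.96924 212.24617] [0.56554585 0.03277268] [0.56303282 0.03288502]
[340.9231 214.6154] [ 0.56146145 -0.00864994] [ 0.55899812 -0.00803346]
[338.15387 236.76924] [ 0.51258923 -0.00346199] [ 0.5107207  -0.00290866]
[ 242  142   54   61 2597] [269.1748171 171.7316134]
[241.26282 197.84435] [0.58801161 0.20739096] [0.58990771 0.20876063]
[250.25128 138.77736] [0.72323184 0.19626114] [0.72624777 0.19753864]
[296.40002 145.8    ] [0.70975306 0.0932859 ] [0.71265737 0.0937106 ]
[287.41156 204.86699] [0.57538782 0.10746799] [0.57717937 0.10801014]
man lid
[0.72307494 0.19375568]
[0.71257766 0.0906812 ]
[0.58265962 0.103018  ]
[0.59126962 0.207362  ]
man red
[0.56577851 0.03407551]
[ 0.56258014 -0.00961727]
[ 0.51000079 -0.00445637]
[0.5141541  0.03824121]
tri [ 0.56947549 -0.1371205   0.11976393] [ 0.68304925 -0.15806133  0.1198496 ]
lip tri [ 0.51268876 -0.00430652  0.10412119] [0.51657973 0.03803872 0.10532184]
hinge [0.58251191 0.09205076 0.1155676 ]
```

drive_tool([
  {"offset": [-2.5,3.1,0],"delta_rot": [0,0,4.5],"jaw": 0},
  {"offset": [-5,6.2,0],"delta_rot": [0,0,9],"jaw": 0},
  {"offset": [-7.5,9.3,0],"delta_rot": [0,0,13.5],"jaw": 0},
  {"offset": [-10,12.4,0],"delta_rot": [0,0,18],"jaw": 0},
  {"offset": [-12.5,15.5,0],"delta_rot": [0,0,22.5],"jaw": 0},
  {"offset": [-15,18.6,0],"delta_rot": [0,0,27],"jaw": 0},
  {"offset": [-17.5,21.7,0],"delta_rot": [0,0,31.5],"jaw": 0},
  {"offset": [-20,24.5,0],"delta_rot": [0,0,36],"jaw": 0},
])

```text
time: 0.77
position: [0.3882, 0.2989, 0.2224]
tool_rot: [0.962, 0.272, -0.0, 0.0]
ft_force: [1.2, 0.3, 0.7]
grip_width: 0.0418
```

```bash
cat >> h.py <<'E'
from scipy.spatial.transform import Rotation as R
def st():
    o=get_obs(); Rm=R.from_quat(o['tool_rot']).as_matrix()
    print('t',round(o['time'],2),'pos mm',(o['position']*1000).round(2),'yawx',round(float(np.degrees(np.arctan2(Rm[1,0],Rm[0,0]))),2),'z',Rm[:,2].round(4),'F',o['ft_force'].round(2),'grip',round(float(o['grip_width']),4))
    return o,Rm
def to(x,y,z,yaw):
    o,Rm=st(); d=np.array([x,y,z])-o['position']
    a=np.degrees(np.arctan2(Rm[1,0],Rm[0,0]))
    print('offset cm',(Rm.T@d*100).round(2),'rotz',round(float(a-yaw),2))
E
python3 -c "
from h import *
to(.540,.0145,.16,-5.2)"
```

```text
t 0.77 pos mm [388.19 298.89 222.39] yawx 31.56 z [ 0.e+00 -2.e-04 -1.e+00] F [1.22 0.35 0.68] grip 0.0418
offset cm [-1.95 32.18  6.25] rotz 36.76
```

drive_tool([
  {"offset": [-0.2,4,0],"delta_rot": [0,0,4.6],"jaw": 0},
  {"offset": [-0.5,8,0],"delta_rot": [0,0,9.2],"jaw": 0},
  {"offset": [-0.7,12,0],"delta_rot": [0,0,13.8],"jaw": 0},
  {"offset": [-1,16,0],"delta_rot": [0,0,18.4],"jaw": 0},
  {"offset": [-1.2,20,0],"delta_rot": [0,0,23],"jaw": 0},
  {"offset": [-1.5,24,0],"delta_rot": [0,0,27.6],"jaw": 0},
  {"offset": [-1.7,28,0],"delta_rot": [0,0,32.2],"jaw": 0},
  {"offset": [-1.9,32,0],"delta_rot": [0,0,36.6],"jaw": 0},
])

```text
time: 1.43
position: [0.5401, 0.0168, 0.2223]
tool_rot: [0.999, -0.044, -0.0, -0.0]
ft_force: [0.6, 0.9, 0.6]
grip_width: 0.0009
```

```bash
python3 -c "
from h import *
to(.538,.0145,.125,-5.2)"
```

```text
t 1.43 pos mm [540.11  16.82 222.26] yawx -5.07 z [-8.e-04  3.e-04 -1.e+00] F [0.62 0.92 0.57] grip 0.0009
offset cm [-0.18  0.25  9.73] rotz 0.13
```

drive_tool([
  {"offset": [-0.2,0.2,2],"delta_rot": [0,0,0],"jaw": 0},
  {"offset": [-0.3,0.2,4],"delta_rot": [0,0,0],"jaw": 0},
  {"offset": [-0.3,0.2,6],"delta_rot": [0,0,0],"jaw": 0},
  {"offset": [-0.3,0.2,7.5],"delta_rot": [0,0,0],"jaw": 0},
  {"offset": [-0.3,0.2,8.5],"delta_rot": [0,0,0],"jaw": 0},
  {"offset": [-0.3,0.2,9.3],"delta_rot": [0,0,0],"jaw": 0},
  {"offset": [-0.3,0.2,9.7],"delta_rot": [0,0,0],"jaw": 0},
  {"offset": [-0.3,0.2,9.7],"delta_rot": [0,0,0],"jaw": 0},
])

```text
time: 2.1
position: [0.5364, 0.0172, 0.125]
tool_rot: [0.999, -0.042, -0.001, -0.0]
ft_force: [1.1, 0.0, -0.5]
grip_width: 0.0008
```

```bash
python3 - <<'E'
from h import *
st()
a=camera('scene');b=camera('top')
cv2.imwrite('pics/s1.png',cv2.resize(a[100:280,200:400,::-1],None,fx=3.3,fy=3.3,interpolation=cv2.INTER_CUBIC))
cv2.imwrite('pics/t1.png',cv2.resize(b[125:275,225:425,::-1],None,fx=3.9,fy=3.9,interpolation=cv2.INTER_CUBIC))
E
```

```text
t 2.1 pos mm [536.43  17.17 124.98] yawx -4.8 z [-1.1e-03  2.0e-04 -1.0e+00] F [ 1.08  0.01 -0.5 ] grip 0.0008
```

View pics/s1.png

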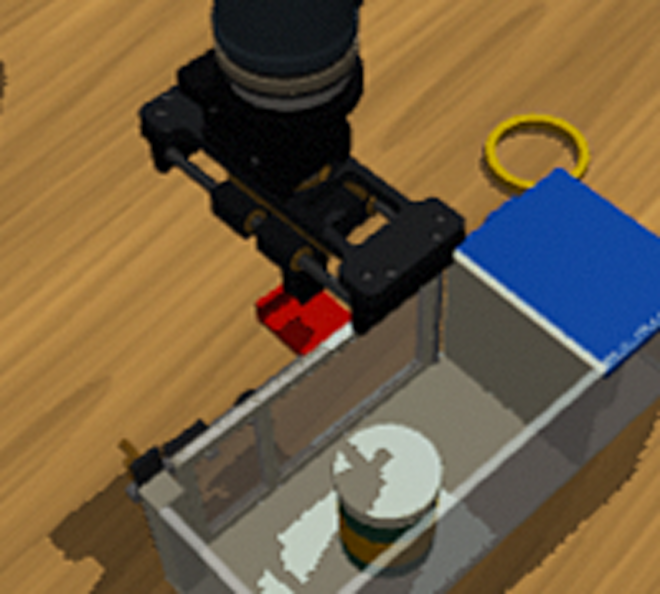

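View pics/t1.png

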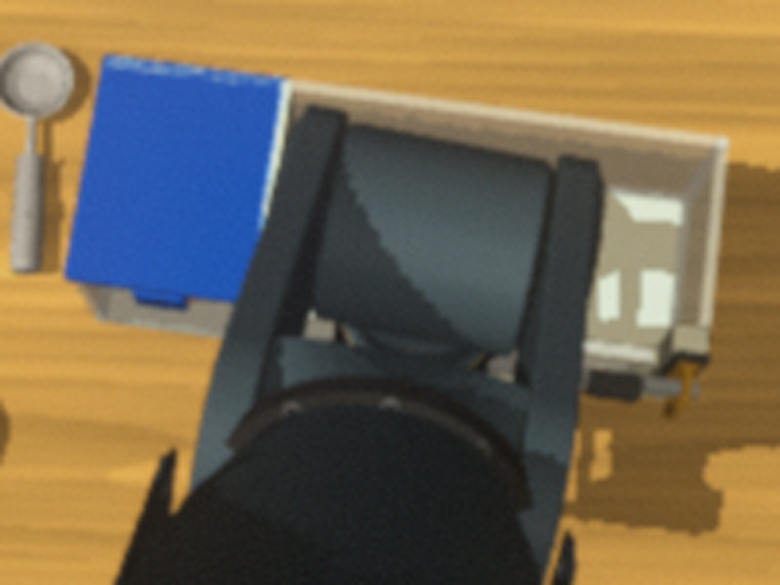

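The fingertips are over the trough: in the scene crop they are at about (300,290) above the red plate. The top view is blocked by the arm. I'll lower to just above the plate.

drive_tool([
  {"offset": [0,0.1,0.2],"delta_rot": [0,0,0],"jaw": 0},
  {"offset": [0,0.2,0.6],"delta_rot": [0,0,0],"jaw": 0},
  {"offset": [0,0.2,1.0],"delta_rot": [0,0,0],"jaw": 0},
  {"offset": [0,0.2,1.4],"delta_rot": [0,0,0],"jaw": 0},
  {"offset": [0,0.2,1.7],"delta_rot": [0,0,0],"jaw": 0},
  {"offset": [0,0.2,2.0],"delta_rot": [0,0,0],"jaw": 0},
  {"offset": [0,0.2,2.2],"delta_rot": [0,0,0],"jaw": 0},
  {"offset": [0,0.2,2.2],"delta_rot": [0,0,0],"jaw": 0},
])

```text
time: 2.87
position: [0.5362, 0.0151, 0.103]
tool_rot: [0.999, -0.042, -0.001, -0.0]
ft_force: [0.5, 0.3, 0.5]
grip_width: 0.0004
```

```bash
python3 -c "
from h import *
st()"
```

```text
t 2.87 pos mm [536.19  15.07 102.97] yawx -4.82 z [-1.1e-03  2.0e-04 -1.0e+00] F [0.45 0.33 0.52] grip 0.0004
```

drive_tool([
  {"offset": [0,0,0.1],"delta_rot": [0,0,0],"jaw": 0},
  {"offset": [0,0,0.2],"delta_rot": [0,0,0],"jaw": 0},
  {"offset": [0,0,0.3],"delta_rot": [0,0,0],"jaw": 0},
  {"offset": [0,0,0.4],"delta_rot": [0,0,0],"jaw": 0},
  {"offset": [0,0,0.5],"delta_rot": [0,0,0],"jaw": 0},
  {"offset": [0,0,0.6],"delta_rot": [0,0,0],"jaw": 0},
  {"offset": [0,0,0.7],"delta_rot": [0,0,0],"jaw": 0},
  {"offset": [0,0,0.7],"delta_rot": [0,0,0],"jaw": 0},
])

```text
time: 3.53
position: [0.5366, 0.015, 0.0964]
tool_rot: [0.999, -0.042, -0.0, 0.0]
ft_force: [0.3, -0.3, 0.2]
grip_width: 0.0003
```

```bash
python3 -c "
from h import *
st()"
```

```text
t 3.53 pos mm [536.57  15.02  96.41] yawx -4.82 z [-0. -0. -1.] F [ 0.32 -0.35  0.24] grip 0.0003
```

drive_tool([
  {"offset": [0,0,0.03],"delta_rot": [0,0,0],"jaw": 0},
  {"offset": [0,0,0.06],"delta_rot": [0,0,0],"jaw": 0},
  {"offset": [0,0,0.09],"delta_rot": [0,0,0],"jaw": 0},
  {"offset": [0,0,0.12],"delta_rot": [0,0,0],"jaw": 0},
  {"offset": [0,0,0.15],"delta_rot": [0,0,0],"jaw": 0},
  {"offset": [0,0,0.15],"delta_rot": [0,0,0],"jaw": 0},
  {"offset": [0,0,0.15],"delta_rot": [0,0,0],"jaw": 0},
  {"offset": [0,0,0.15],"delta_rot": [0,0,0],"jaw": 0},
])

```text
time: 4.2
position: [0.5365, 0.015, 0.095]
tool_rot: [0.999, -0.042, 0.0, 0.0]
ft_force: [0.8, -0.1, 0.2]
grip_width: 0.0007
```

drive_tool([
  {"offset": [0,0,0.02],"delta_rot": [0,0,0],"jaw": 0},
  {"offset": [0,0,0.04],"delta_rot": [0,0,0],"jaw": 0},
  {"offset": [0,0,0.06],"delta_rot": [0,0,0],"jaw": 0},
  {"offset": [0,0,0.08],"delta_rot": [0,0,0],"jaw": 0},
  {"offset": [0,0,0.1],"delta_rot": [0,0,0],"jaw": 0},
  {"offset": [0,0,0.1],"delta_rot": [0,0,0],"jaw": 0},
  {"offset": [0,0,0.1],"delta_rot": [0,0,0],"jaw": 0},
  {"offset": [0,0,0.1],"delta_rot": [0,0,0],"jaw": 0},
])

```text
time: 4.87
position: [0.5365, 0.015, 0.094]
tool_rot: [0.999, -0.042, 0.0, 0.0]
ft_force: [-0.2, -0.2, 0.1]
grip_width: 0.0006
```

drive_tool([
  {"offset": [0,0,0.02],"delta_rot": [0,0,0],"jaw": 0},
  {"offset": [0,0,0.04],"delta_rot": [0,0,0],"jaw": 0},
  {"offset": [0,0,0.06],"delta_rot": [0,0,0],"jaw": 0},
  {"offset": [0,0,0.08],"delta_rot": [0,0,0],"jaw": 0},
  {"offset": [0,0,0.1],"delta_rot": [0,0,0],"jaw": 0},
  {"offset": [0,0,0.1],"delta_rot": [0,0,0],"jaw": 0},
  {"offset": [0,0,0.1],"delta_rot": [0,0,0],"jaw": 0},
  {"offset": [0,0,0.1],"delta_rot": [0,0,0],"jaw": 0},
])

```text
time: 5.53
position: [0.5365, 0.015, 0.093]
tool_rot: [0.999, -0.042, -0.0, 0.0]
ft_force: [0.6, 0.9, -0.9]
grip_width: 0.0005
```

```bash
python3 - <<'E'
from h import *
st()
a=camera('scene')
cv2.imwrite('pics/s2.png',cv2.resize(a[150:270,220:340,::-1],None,fx=5,fy=5,interpolation=cv2.INTER_CUBIC))
E
```

```text
t 5.53 pos mm [536.53  15.03  93.04] yawx -4.82 z [-0.  0. -1.] F [ 0.58  0.95 -0.88] grip 0.0005
```

View pics/s2.png

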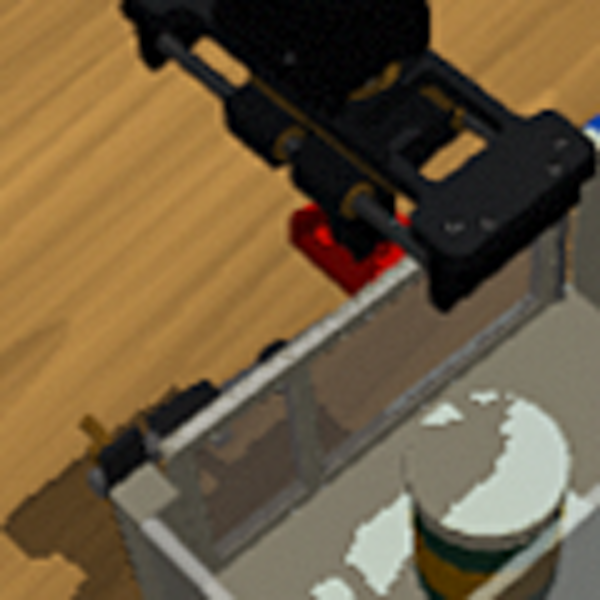

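The fingertips are in the trough on the tilted plate, at about (360,235) in the crop, and the bar is still in the catch at about (110,450). I'll keep pressing in small steps.

drive_tool([
  {"offset": [0,0,0.02],"delta_rot": [0,0,0],"jaw": 0},
  {"offset": [0,0,0.04],"delta_rot": [0,0,0],"jaw": 0},
  {"offset": [0,0,0.06],"delta_rot": [0,0,0],"jaw": 0},
  {"offset": [0,0,0.08],"delta_rot": [0,0,0],"jaw": 0},
  {"offset": [0,0,0.1],"delta_rot": [0,0,0],"jaw": 0},
  {"offset": [0,0,0.1],"delta_rot": [0,0,0],"jaw": 0},
  {"offset": [0,0,0.1],"delta_rot": [0,0,0],"jaw": 0},
  {"offset": [0,0,0.1],"delta_rot": [0,0,0],"jaw": 0},
])

```text
time: 6.25
position: [0.5365, 0.015, 0.092]
tool_rot: [0.999, -0.042, -0.0, 0.0]
ft_force: [0.7, -1.2, 0.5]
grip_width: 0.0004
```

drive_tool([
  {"offset": [0,0,0.02],"delta_rot": [0,0,0],"jaw": 0},
  {"offset": [0,0,0.04],"delta_rot": [0,0,0],"jaw": 0},
  {"offset": [0,0,0.06],"delta_rot": [0,0,0],"jaw": 0},
  {"offset": [0,0,0.08],"delta_rot": [0,0,0],"jaw": 0},
  {"offset": [0,0,0.1],"delta_rot": [0,0,0],"jaw": 0},
  {"offset": [0,0,0.1],"delta_rot": [0,0,0],"jaw": 0},
  {"offset": [0,0,0.1],"delta_rot": [0,0,0],"jaw": 0},
  {"offset": [0,0,0.1],"delta_rot": [0,0,0],"jaw": 0},
])

```text
time: 6.92
position: [0.5365, 0.015, 0.0911]
tool_rot: [0.999, -0.042, -0.0, 0.0]
ft_force: [0.6, -0.7, 1.1]
grip_width: 0.0006
```

drive_tool([
  {"offset": [0,0,0.02],"delta_rot": [0,0,0],"jaw": 0},
  {"offset": [0,0,0.04],"delta_rot": [0,0,0],"jaw": 0},
  {"offset": [0,0,0.06],"delta_rot": [0,0,0],"jaw": 0},
  {"offset": [0,0,0.08],"delta_rot": [0,0,0],"jaw": 0},
  {"offset": [0,0,0.1],"delta_rot": [0,0,0],"jaw": 0},
  {"offset": [0,0,0.1],"delta_rot": [0,0,0],"jaw": 0},
  {"offset": [0,0,0.1],"delta_rot": [0,0,0],"jaw": 0},
  {"offset": [0,0,0.1],"delta_rot": [0,0,0],"jaw": 0},
])

```text
time: 7.58
position: [0.5365, 0.015, 0.09]
tool_rot: [0.999, -0.042, -0.0, -0.0]
ft_force: [0.7, -0.5, 0.7]
grip_width: 0.0006
```

drive_tool([
  {"offset": [0,0,0.02],"delta_rot": [0,0,0],"jaw": 0},
  {"offset": [0,0,0.04],"delta_rot": [0,0,0],"jaw": 0},
  {"offset": [0,0,0.06],"delta_rot": [0,0,0],"jaw": 0},
  {"offset": [0,0,0.08],"delta_rot": [0,0,0],"jaw": 0},
  {"offset": [0,0,0.1],"delta_rot": [0,0,0],"jaw": 0},
  {"offset": [0,0,0.1],"delta_rot": [0,0,0],"jaw": 0},
  {"offset": [0,0,0.1],"delta_rot": [0,0,0],"jaw": 0},
  {"offset": [0,0,0.1],"delta_rot": [0,0,0],"jaw": 0},
])

```text
time: 8.25
position: [0.5365, 0.015, 0.089]
tool_rot: [0.999, -0.042, -0.0, -0.0]
ft_force: [-0.3, -0.4, 0.1]
grip_width: 0.0003
```

drive_tool([
  {"offset": [0,0,0.02],"delta_rot": [0,0,0],"jaw": 0},
  {"offset": [0,0,0.04],"delta_rot": [0,0,0],"jaw": 0},
  {"offset": [0,0,0.06],"delta_rot": [0,0,0],"jaw": 0},
  {"offset": [0,0,0.08],"delta_rot": [0,0,0],"jaw": 0},
  {"offset": [0,0,0.1],"delta_rot": [0,0,0],"jaw": 0},
  {"offset": [0,0,0.1],"delta_rot": [0,0,0],"jaw": 0},
  {"offset": [0,0,0.1],"delta_rot": [0,0,0],"jaw": 0},
  {"offset": [0,0,0.1],"delta_rot": [0,0,0],"jaw": 0},
])

```text
time: 8.92
position: [0.5365, 0.0151, 0.088]
tool_rot: [0.999, -0.042, -0.0, -0.0]
ft_force: [-0.6, -1.7, -0.4]
grip_width: -0.0002
```

drive_tool([
  {"offset": [0,0,0.02],"delta_rot": [0,0,0],"jaw": 0},
  {"offset": [0,0,0.04],"delta_rot": [0,0,0],"jaw": 0},
  {"offset": [0,0,0.06],"delta_rot": [0,0,0],"jaw": 0},
  {"offset": [0,0,0.08],"delta_rot": [0,0,0],"jaw": 0},
  {"offset": [0,0,0.1],"delta_rot": [0,0,0],"jaw": 0},
  {"offset": [0,0,0.1],"delta_rot": [0,0,0],"jaw": 0},
  {"offset": [0,0,0.1],"delta_rot": [0,0,0],"jaw": 0},
  {"offset": [0,0,0.1],"delta_rot": [0,0,0],"jaw": 0},
])

```text
time: 9.58
position: [0.5366, 0.0151, 0.087]
tool_rot: [0.999, -0.042, 0.0, -0.0]
ft_force: [0.0, -0.8, 0.1]
grip_width: 0.0005
```

drive_tool([
  {"offset": [0,0,0.02],"delta_rot": [0,0,0],"jaw": 0},
  {"offset": [0,0,0.04],"delta_rot": [0,0,0],"jaw": 0},
  {"offset": [0,0,0.06],"delta_rot": [0,0,0],"jaw": 0},
  {"offset": [0,0,0.08],"delta_rot": [0,0,0],"jaw": 0},
  {"offset": [0,0,0.1],"delta_rot": [0,0,0],"jaw": 0},
  {"offset": [0,0,0.1],"delta_rot": [0,0,0],"jaw": 0},
  {"offset": [0,0,0.1],"delta_rot": [0,0,0],"jaw": 0},
  {"offset": [0,0,0.1],"delta_rot": [0,0,0],"jaw": 0},
])

```text
time: 10.25
position: [0.5365, 0.015, 0.086]
tool_rot: [0.999, -0.042, -0.0, -0.0]
ft_force: [0.9, -0.1, 0.3]
grip_width: 0.0002
```

drive_tool([
  {"offset": [0,0,0.02],"delta_rot": [0,0,0],"jaw": 0},
  {"offset": [0,0,0.04],"delta_rot": [0,0,0],"jaw": 0},
  {"offset": [0,0,0.06],"delta_rot": [0,0,0],"jaw": 0},
  {"offset": [0,0,0.08],"delta_rot": [0,0,0],"jaw": 0},
  {"offset": [0,0,0.1],"delta_rot": [0,0,0],"jaw": 0},
  {"offset": [0,0,0.1],"delta_rot": [0,0,0],"jaw": 0},
  {"offset": [0,0,0.1],"delta_rot": [0,0,0],"jaw": 0},
  {"offset": [0,0,0.1],"delta_rot": [0,0,0],"jaw": 0},
])

```text
time: 10.92
position: [0.5366, 0.015, 0.0851]
tool_rot: [0.999, -0.042, 0.0, 0.0]
ft_force: [-0.5, 0.1, 0.2]
grip_width: 0.0005
```

```bash
python3 - <<'E'
from h import *
st()
a=camera('scene')
cv2.imwrite('pics/s3.png',cv2.resize(a[150:270,220:340,::-1],None,fx=5,fy=5,interpolation=cv2.INTER_CUBIC))
E
```

```text
t 10.92 pos mm [536.55  15.02  85.06] yawx -4.82 z [ 0. -0. -1.] F [-0.53  0.06  0.22] grip 0.0005
```

View pics/s3.png

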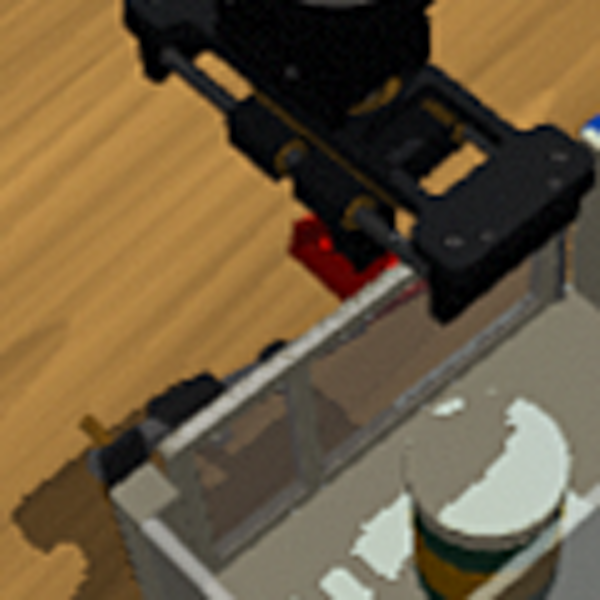

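The plate is tilting and the weight at (185,395) has risen, so the latch is moving. I've felt no stop yet, so I'll keep pressing.

drive_tool([
  {"offset": [0,0,0.02],"delta_rot": [0,0,0],"jaw": 0},
  {"offset": [0,0,0.04],"delta_rot": [0,0,0],"jaw": 0},
  {"offset": [0,0,0.06],"delta_rot": [0,0,0],"jaw": 0},
  {"offset": [0,0,0.08],"delta_rot": [0,0,0],"jaw": 0},
  {"offset": [0,0,0.1],"delta_rot": [0,0,0],"jaw": 0},
  {"offset": [0,0,0.1],"delta_rot": [0,0,0],"jaw": 0},
  {"offset": [0,0,0.1],"delta_rot": [0,0,0],"jaw": 0},
  {"offset": [0,0,0.1],"delta_rot": [0,0,0],"jaw": 0},
])

```text
time: 11.63
position: [0.5365, 0.015, 0.084]
tool_rot: [0.999, -0.042, -0.0, -0.0]
ft_force: [0.7, -0.2, 0.8]
grip_width: 0.001
```

drive_tool([
  {"offset": [0,0,0.02],"delta_rot": [0,0,0],"jaw": 0},
  {"offset": [0,0,0.04],"delta_rot": [0,0,0],"jaw": 0},
  {"offset": [0,0,0.06],"delta_rot": [0,0,0],"jaw": 0},
  {"offset": [0,0,0.08],"delta_rot": [0,0,0],"jaw": 0},
  {"offset": [0,0,0.1],"delta_rot": [0,0,0],"jaw": 0},
  {"offset": [0,0,0.1],"delta_rot": [0,0,0],"jaw": 0},
  {"offset": [0,0,0.1],"delta_rot": [0,0,0],"jaw": 0},
  {"offset": [0,0,0.1],"delta_rot": [0,0,0],"jaw": 0},
])

```text
time: 12.3
position: [0.5366, 0.0149, 0.0833]
tool_rot: [0.999, -0.042, 0.0, 0.0]
ft_force: [-1.3, -0.1, 4.8]
grip_width: 0.0003
```

The force rose to 4.8 N, so the bar has met the roof. I'll back off about 1.2 mm, which puts it mid-gap.

drive_tool([
  {"offset": [0,0,-0.06],"delta_rot": [0,0,0],"jaw": 0},
  {"offset": [0,0,-0.12],"delta_rot": [0,0,0],"jaw": 0},
  {"offset": [0,0,-0.12],"delta_rot": [0,0,0],"jaw": 0},
  {"offset": [0,0,-0.12],"delta_rot": [0,0,0],"jaw": 0},
  {"offset": [0,0,-0.12],"delta_rot": [0,0,0],"jaw": 0},
  {"offset": [0,0,-0.12],"delta_rot": [0,0,0],"jaw": 0},
  {"offset": [0,0,-0.12],"delta_rot": [0,0,0],"jaw": 0},
  {"offset": [0,0,-0.12],"delta_rot": [0,0,0],"jaw": 0},
])

```text
time: 12.97
position: [0.5365, 0.0151, 0.0842]
tool_rot: [0.999, -0.042, -0.0, -0.0]
ft_force: [-0.6, 0.6, 0.5]
grip_width: 0.0005
```

```bash
python3 -c "
from h import *
st()
for p in range(0,46,2):
    a=np.radians(p);c,s=np.cos(a),np.sin(a);x,y=-4.1,8.1
    print(p,round((c-1)*x-s*y,2),round(s*x+(c-1)*y,2))
"
```

```text
t 12.97 pos mm [536.54  15.07  84.16] yawx -4.82 z [-1.e-04  1.e-04 -1.e+00] F [-0.6   0.6   0.47] grip 0.0005
0 -0.0 0.0
2 -0.28 -0.15
4 -0.56 -0.31
6 -0.82 -0.47
8 -1.09 -0.65
10 -1.34 -0.84
12 -1.59 -1.03
14 -1.84 -1.23
16 -2.07 -1.44
18 -2.3 -1.66
20 -2.52 -1.89
22 -2.74 -2.13
24 -2.94 -2.37
26 -3.14 -2.62
28 -3.32 -2.87
30 -3.5 -3.14
32 -3.67 -3.4
34 -3.83 -3.68
36 -3.98 -3.96
38 -4.12 -4.24
40 -4.25 -4.53
42 -4.37 -4.82
44 -4.48 -5.12
```

drive_tool([
  {"offset": [-0.06,0,0],"delta_rot": [0,0,0],"jaw": 0},
  {"offset": [-0.12,0,0],"delta_rot": [0,0,0],"jaw": 0},
  {"offset": [-0.18,0,0],"delta_rot": [0,0,0],"jaw": 0},
  {"offset": [-0.24,0,0],"delta_rot": [0,0,0],"jaw": 0},
  {"offset": [-0.3,0,0],"delta_rot": [0,0,0],"jaw": 0},
  {"offset": [-0.36,0,0],"delta_rot": [0,0,0],"jaw": 0},
  {"offset": [-0.42,0,0],"delta_rot": [0,0,0],"jaw": 0},
  {"offset": [-0.45,0,0],"delta_rot": [0,0,0],"jaw": 0},
])

```text
time: 13.63
position: [0.5319, 0.0154, 0.0843]
tool_rot: [0.999, -0.042, -0.0, 0.0]
ft_force: [-0.1, 0.0, 1.2]
grip_width: 0.0004
```

```bash
python3 -c "
from h import *
st()"
```

```text
t 13.63 pos mm [531.94  15.42  84.27] yawx -4.82 z [-0. -0. -1.] F [-0.08  0.04  1.15] grip 0.0004
```

drive_tool([
  {"offset": [-0.14,-0.07,0],"delta_rot": [0,0,1],"jaw": 0},
  {"offset": [-0.28,-0.15,0],"delta_rot": [0,0,2],"jaw": 0},
  {"offset": [-0.42,-0.23,0],"delta_rot": [0,0,3],"jaw": 0},
  {"offset": [-0.56,-0.31,0],"delta_rot": [0,0,4],"jaw": 0},
  {"offset": [-0.69,-0.39,0],"delta_rot": [0,0,5],"jaw": 0},
  {"offset": [-0.82,-0.47,0],"delta_rot": [0,0,6],"jaw": 0},
  {"offset": [-0.96,-0.56,0],"delta_rot": [0,0,7],"jaw": 0},
  {"offset": [-1.09,-0.65,0],"delta_rot": [0,0,8],"jaw": 0},
])

```text
time: 14.3
position: [0.5218, 0.023, 0.0843]
tool_rot: [0.994, -0.113, 0.0, -0.0]
ft_force: [0.7, 0.3, -0.1]
grip_width: 0.0005
```

```bash
python3 - <<'E'
from h import *
st()
a=camera('scene')
cv2.imwrite('pics/s4.png',cv2.resize(a[150:270,220:340,::-1],None,fx=5,fy=5,interpolation=cv2.INTER_CUBIC))
E
```

```text
t 14.3 pos mm [521.76  22.96  84.28] yawx -12.92 z [ 3.e-04  1.e-04 -1.e+00] F [ 0.7   0.31 -0.12] grip 0.0005
```

View pics/s4.png

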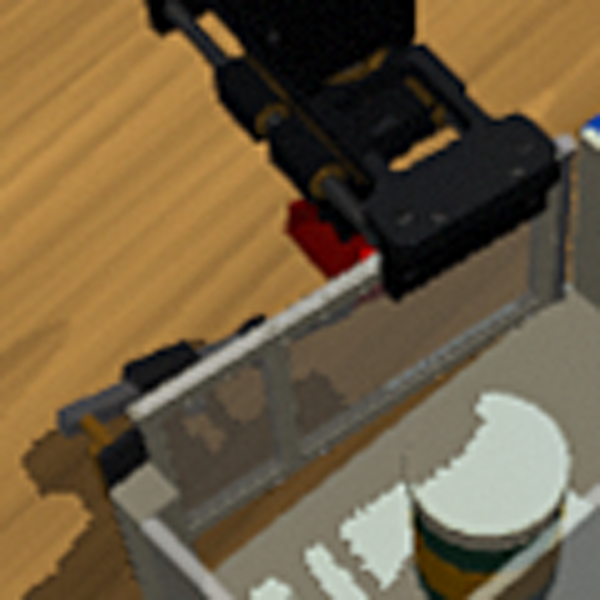

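The gate has swung open and the bar is passing out over the brass lip at about (85,425) with almost no force. I'll carry on.

drive_tool([
  {"offset": [-0.28,-0.15,0],"delta_rot": [0,0,2],"jaw": 0},
  {"offset": [-0.56,-0.31,0],"delta_rot": [0,0,4],"jaw": 0},
  {"offset": [-0.82,-0.47,0],"delta_rot": [0,0,6],"jaw": 0},
  {"offset": [-1.09,-0.65,0],"delta_rot": [0,0,8],"jaw": 0},
  {"offset": [-1.34,-0.84,0],"delta_rot": [0,0,10],"jaw": 0},
  {"offset": [-1.59,-1.03,0],"delta_rot": [0,0,12],"jaw": 0},
  {"offset": [-1.84,-1.23,0],"delta_rot": [0,0,14],"jaw": 0},
  {"offset": [-2.07,-1.44,0],"delta_rot": [0,0,16],"jaw": 0},
])

```text
time: 15.02
position: [0.5054, 0.0415, 0.0844]
tool_rot: [0.968, -0.25, 0.001, -0.0]
ft_force: [1.3, 0.7, 0.7]
grip_width: -0.0
```

drive_tool([
  {"offset": [-0.28,-0.15,0],"delta_rot": [0,0,2],"jaw": 0},
  {"offset": [-0.56,-0.31,0],"delta_rot": [0,0,4],"jaw": 0},
  {"offset": [-0.82,-0.47,0],"delta_rot": [0,0,6],"jaw": 0},
  {"offset": [-1.09,-0.65,0],"delta_rot": [0,0,8],"jaw": 0},
  {"offset": [-1.34,-0.84,0],"delta_rot": [0,0,10],"jaw": 0},
  {"offset": [-1.59,-1.03,0],"delta_rot": [0,0,12],"jaw": 0},
  {"offset": [-1.84,-1.23,0],"delta_rot": [0,0,14],"jaw": 0},
  {"offset": [-2.07,-1.44,0],"delta_rot": [0,0,16],"jaw": 0},
])

```text
time: 15.68
position: [0.4945, 0.0641, 0.0845]
tool_rot: [0.924, -0.382, 0.001, -0.0]
ft_force: [2.1, 0.5, 0.4]
grip_width: 0.0001
```

```bash
python3 - <<'E'
from h import *
st()
a=camera('scene')
cv2.imwrite('pics/s5.png',cv2.resize(a[100:280,150:350,::-1],None,fx=3.3,fy=3.3,interpolation=cv2.INTER_CUBIC))
E
```

```text
t 15.68 pos mm [494.49  64.06  84.46] yawx -44.94 z [ 2.2e-03 -2.0e-04 -1.0e+00] F [2.14 0.46 0.36] grip 0.0001
```

View pics/s5.png

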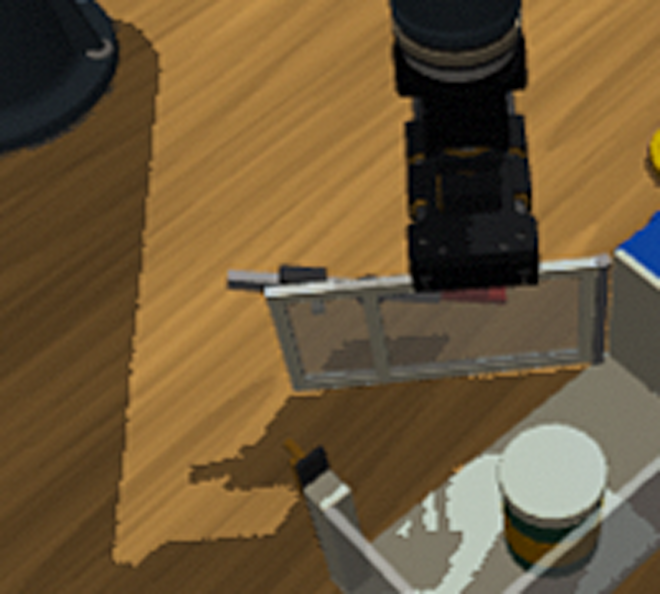

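The gate is clear of the catch, with its top edge running from (268,293) to (605,260). I'll do the next stretch.

```bash
python3 -c "
from h import *
s=lambda u,v:(150+u/3.3-.35,100+v/3.3-.35)
a=ray('scene',s(268,293),.118);b=ray('scene',s(605,262),.118);d=a-b
print(a,b,np.linalg.norm(d),'open deg',-90-np.degrees(np.arctan2(d[1],d[0]))-(-5.2)+0)
"
```

```text
[ 0.4389641  -0.06487053  0.118     ] [0.58401313 0.09034788 0.118     ] 0.21244288063159456 open deg 48.26026470790434
```

drive_tool([
  {"offset": [-0.28,-0.15,0],"delta_rot": [0,0,2],"jaw": 0},
  {"offset": [-0.56,-0.31,0],"delta_rot": [0,0,4],"jaw": 0},
  {"offset": [-0.82,-0.47,0],"delta_rot": [0,0,6],"jaw": 0},
  {"offset": [-1.09,-0.65,0],"delta_rot": [0,0,8],"jaw": 0},
  {"offset": [-1.34,-0.84,0],"delta_rot": [0,0,10],"jaw": 0},
  {"offset": [-1.59,-1.03,0],"delta_rot": [0,0,12],"jaw": 0},
  {"offset": [-1.84,-1.23,0],"delta_rot": [0,0,14],"jaw": 0},
  {"offset": [-2.07,-1.44,0],"delta_rot": [0,0,16],"jaw": 0},
])

```text
time: 16.4
position: [0.4893, 0.0888, 0.0843]
tool_rot: [0.862, -0.507, 0.0, -0.0]
ft_force: [1.0, -0.6, 0.5]
grip_width: 0.0006
```

drive_tool([
  {"offset": [-0.28,-0.15,0],"delta_rot": [0,0,2],"jaw": 0},
  {"offset": [-0.56,-0.31,0],"delta_rot": [0,0,4],"jaw": 0},
  {"offset": [-0.82,-0.47,0],"delta_rot": [0,0,6],"jaw": 0},
  {"offset": [-1.09,-0.65,0],"delta_rot": [0,0,8],"jaw": 0},
  {"offset": [-1.34,-0.84,0],"delta_rot": [0,0,10],"jaw": 0},
  {"offset": [-1.59,-1.03,0],"delta_rot": [0,0,12],"jaw": 0},
  {"offset": [-1.84,-1.23,0],"delta_rot": [0,0,14],"jaw": 0},
  {"offset": [-2.07,-1.44,0],"delta_rot": [0,0,16],"jaw": 0},
])

```text
time: 17.07
position: [0.4917, 0.1138, 0.0843]
tool_rot: [0.783, -0.622, 0.0, 0.0]
ft_force: [1.3, -1.2, 0.9]
grip_width: 0.0002
```

drive_tool([
  {"offset": [-0.28,-0.15,0],"delta_rot": [0,0,2],"jaw": 0},
  {"offset": [-0.56,-0.31,0],"delta_rot": [0,0,4],"jaw": 0},
  {"offset": [-0.82,-0.47,0],"delta_rot": [0,0,6],"jaw": 0},
  {"offset": [-1.09,-0.65,0],"delta_rot": [0,0,8],"jaw": 0},
  {"offset": [-1.34,-0.84,0],"delta_rot": [0,0,10],"jaw": 0},
  {"offset": [-1.59,-1.03,0],"delta_rot": [0,0,12],"jaw": 0},
  {"offset": [-1.84,-1.23,0],"delta_rot": [0,0,14],"jaw": 0},
  {"offset": [-2.07,-1.44,0],"delta_rot": [0,0,16],"jaw": 0},
])

```text
time: 17.73
position: [0.5008, 0.1372, 0.0842]
tool_rot: [-0.689, 0.725, -0.0, -0.0]
ft_force: [1.0, -0.7, -0.4]
grip_width: 0.0002
```

```bash
python3 - <<'E'
from h import *
st()
a=camera('scene')
cv2.imwrite('pics/s6.png',cv2.resize(a[70:250,170:370,::-1],None,fx=3.3,fy=3.3,interpolation=cv2.INTER_CUBIC))
E
```

```text
t 17.73 pos mm [500.8  137.15  84.21] yawx -92.87 z [-3.e-04 -6.e-04 -1.e+00] F [ 1.03 -0.69 -0.41] grip 0.0002
```

View pics/s6.png

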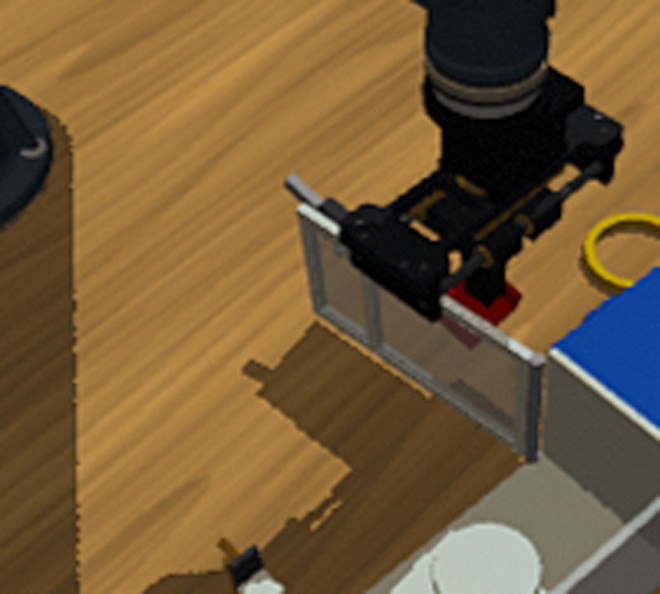

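The gate is nearly square, with its top edge from (303,208) to (538,358).

```bash
python3 -c "
from h import *
s=lambda u,v:(170+u/3.3-.35,70+v/3.3-.35)
a=ray('scene',s(303,208),.118);b=ray('scene',s(538,358),.118);d=a-b
t=np.degrees(np.arctan2(d[1],d[0]));print(a,b,np.linalg.norm(d),t,'open',(-t)%360-95.2)
"
```

```text
[0.37267894 0.09104566 0.118     ] [0.58199276 0.09185742 0.118     ] 0.20931540239828927 -179.77779613628687 open 84.57779613628686
```

drive_tool([
  {"offset": [-0.14,-0.07,0],"delta_rot": [0,0,1],"jaw": 0},
  {"offset": [-0.28,-0.15,0],"delta_rot": [0,0,2],"jaw": 0},
  {"offset": [-0.42,-0.23,0],"delta_rot": [0,0,3],"jaw": 0},
  {"offset": [-0.56,-0.31,0],"delta_rot": [0,0,4],"jaw": 0},
  {"offset": [-0.69,-0.39,0],"delta_rot": [0,0,5],"jaw": 0},
  {"offset": [-0.76,-0.43,0],"delta_rot": [0,0,5.5],"jaw": 0},
  {"offset": [-0.76,-0.43,0],"delta_rot": [0,0,5.5],"jaw": 0},
  {"offset": [-0.76,-0.43,0],"delta_rot": [0,0,5.5],"jaw": 0},
])

```text
time: 18.45
position: [0.5055, 0.1449, 0.0842]
tool_rot: [-0.654, 0.757, 0.0, 0.0]
ft_force: [0.6, 0.5, 0.9]
grip_width: 0.0003
```

drive_tool([
  {"offset": [0.1,0,0],"delta_rot": [0,0,0],"jaw": 0},
  {"offset": [0.2,0,0],"delta_rot": [0,0,0],"jaw": 0},
  {"offset": [0.2,0,-0.3],"delta_rot": [0,0,0],"jaw": 0},
  {"offset": [0.2,0,-0.7],"delta_rot": [0,0,0],"jaw": 0},
  {"offset": [0.2,0,-1.1],"delta_rot": [0,0,0],"jaw": 0},
  {"offset": [0.2,0,-1.5],"delta_rot": [0,0,0],"jaw": 0},
  {"offset": [0.2,0,-1.9],"delta_rot": [0,0,0],"jaw": 0},
  {"offset": [0.2,0,-2.3],"delta_rot": [0,0,0],"jaw": 0},
])

```text
time: 19.12
position: [0.5052, 0.1428, 0.1078]
tool_rot: [-0.654, 0.757, -0.0, 0.0]
ft_force: [-0.6, 0.2, 0.2]
grip_width: 0.0002
```

```bash
python3 - <<'E'
from h import *
st()
a=camera('scene')
cv2.imwrite('pics/s7.png',cv2.resize(a[70:250,170:370,::-1],None,fx=3.3,fy=3.3,interpolation=cv2.INTER_CUBIC))
E
```

```text
t 19.12 pos mm [505.17 142.79 107.8 ] yawx -98.32 z [ 2.e-04  0.e+00 -1.e+00] F [-0.62  0.15  0.21] grip 0.0002
```

View pics/s7.png

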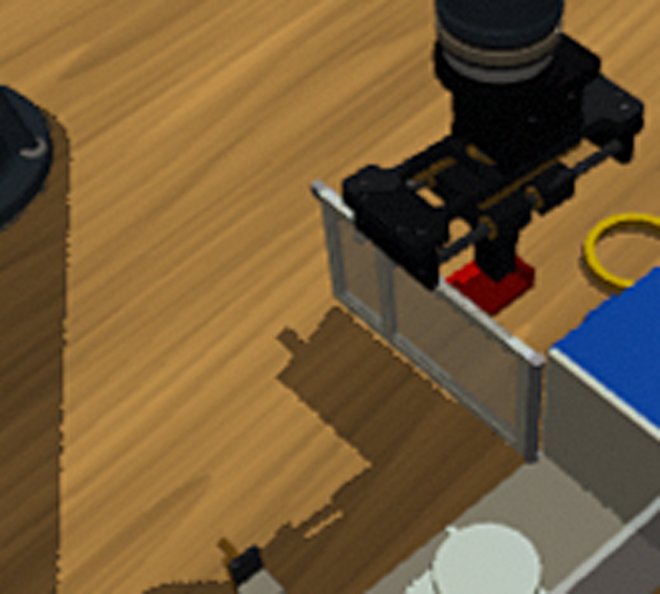

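The gate's edge now runs from (317,187) to (538,358) and the bar has dropped back. I'll lift straight up.

drive_tool([
  {"offset": [0,0,-0.5],"delta_rot": [0,0,0],"jaw": 0},
  {"offset": [0,0,-1.5],"delta_rot": [0,0,0],"jaw": 0},
  {"offset": [0,0,-3],"delta_rot": [0,0,0],"jaw": 0},
  {"offset": [0,0,-5],"delta_rot": [0,0,0],"jaw": 0},
  {"offset": [0,0,-7.5],"delta_rot": [0,0,0],"jaw": 0},
  {"offset": [0,0,-10],"delta_rot": [0,0,0],"jaw": 0},
  {"offset": [0,0,-12],"delta_rot": [0,0,0],"jaw": 0},
  {"offset": [0,0,-12],"delta_rot": [0,0,0],"jaw": 0},
])

```text
time: 19.83
position: [0.508, 0.1431, 0.2321]
tool_rot: [-0.654, 0.756, -0.003, 0.004]
ft_force: [0.4, 0.0, 0.2]
grip_width: 0.0004
```

```bash
python3 - <<'E'
from h import *
st()
a=camera('scene'); b=camera('top')
cv2.imwrite('pics/s8.png',cv2.resize(a[70:250,170:370,::-1],None,fx=3.3,fy=3.3,interpolation=cv2.INTER_CUBIC))
cv2.imwrite('pics/t8.png',b[:,:,::-1])
s=lambda u,v:(170+u/3.3-.35,70+v/3.3-.35)
a=ray('scene',s(317,187),.118);b=ray('scene',s(538,358),.118);d=a-b
t=np.degrees(np.arctan2(d[1],d[0]));print(a,b,np.linalg.norm(d),t,'open',(-t)%360-95.2)
E
```

```text
t 19.83 pos mm [508.03 143.08 232.14] yawx -98.31 z [ 9.7e-03  7.0e-04 -1.0e+00] F [0.44 0.03 0.22] grip 0.0004
[0.36542092 0.11237846 0.118     ] [0.58199276 0.09185742 0.118     ] 0.21754190081246613 174.58715888565385 open 90.21284111434615
```

View pics/s8.png

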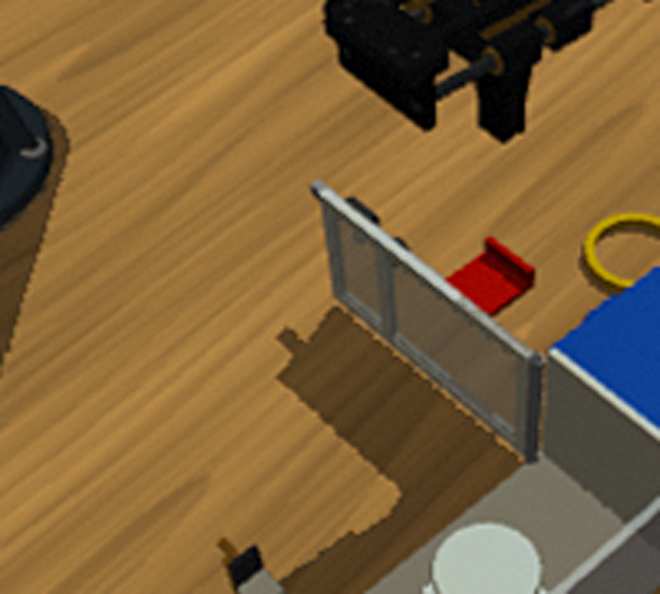

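View pics/t8.png

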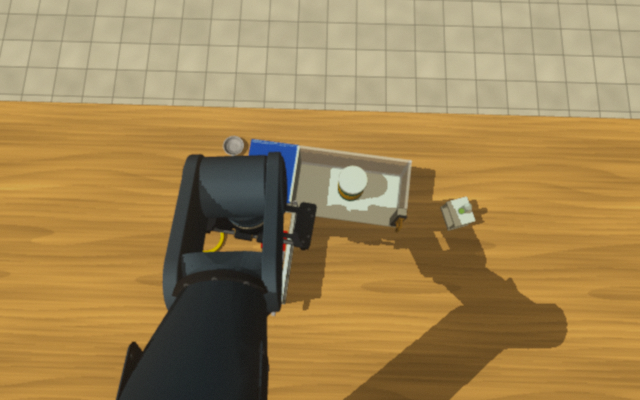

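The gate measures 90° open. The plate is level again and the gripper is well clear. The tin at (352,182) and the tube holder at (460,212) are where they were, so I'm handing in.

```bash
python3 -c "
from rig import *
print(hand_in())"
```

```text
the job is handed in; nothing more can be done
None
```

The gate is open and standing about square to the organiser's front. I measured 90° from the scene picture, good to a few degrees. I handed the job in at about 20 s; no verdict was reported.

- **Latch:** I pressed the plate down in roughly 1 mm steps. The force jumped to 4.8 N at a tip height of 83.3 mm, which I took as the bar meeting the catch's roof. I then backed off 1.2 mm so the bar sat between lip and roof.
- **Swing:** I pulled the gate round by the lip in one arc about the hinge. Force readings taken between moves stayed at about 2 N or less, close to the sensor noise of about 1 N, with no sign of dragging.
- **Release:** At square I eased the fingers 2 mm off the lip and lifted straight up. The last pictures show the plate level again, the bar dropped back, and the gripper well clear, with its tip at 232 mm.
- **Other items:** The tin and tube holder look unmoved. The top view of the ring and spoon was partly blocked by the arm, but the parts that showed were where they started.

No check failed or disagreed. The one limit is that I read forces only at the end of each move, so a brief peak in between would not have shown.

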